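# Pack cryostat chucks stem-up and face-up in one tight row

## Robot

A 7-joint arm with a two-finger parallel gripper is mounted at the origin on a cart in front of the work surface, level with it; the furniture and walls round the work are solid. World frame = base frame: x ahead of the robot, y to its left, z up, the work surface at z = 0. Lengths are in m, angles in rad, forces in N, time in s.
With the tool pointing down it reaches from about 0.425 to 1.025 m from the base axis. Payload 9.4 kg.
Tool frame: the origin (TCP) lies between the finger pads; the fingertips stand 14 mm ahead of it and the grasp point (between the pads) lies 5 mm behind it (arm.tcp_to_tips is the distance from the TCP to the fingertips, in m); z points along the fingers, y is the direction in which the jaws open and shut (so a half turn about z gives the same grasp; the last joint's range is limited). The gripper opens to 85 mm and grips with 20 to 120 N. Pads are 22 mm wide; open, the fingers measure 114 mm over their backs; the gripper's body (76 mm by 85 mm) begins 54 mm behind the grasp point. The pads swing forward as they close: fully open they stand 13 mm farther back than shut.
Start: joints at [1.057, 0.599, -0.003, 1.599, 0.002, 0.943, -0.08], TCP at [0.307, -0.657, 0.245] pointing down, gripper open.
Joint ranges: [-2.57, 2.57], [-0.35, 1.97], [-1.29, 1.29], [0.11, 2.56], [-1.05, 4.19], [0.11, 1.86], [-2.63, 2.63]. Speed limits (rad/s): [2.22, 2.22, 3.01, 3.01, 3.14, 3.14, 3.14].

## Interface

Orientations are given as a 3x3 rotation matrix whose columns are the frame's x, y, z axes.
In Python, from rig import arm gives the robot as it stands. The module is installed in compiled form; this text tells all that it offers.
- The arm moves only by the shell command python3 -m creep 'ROWS' [FORCE]. ROWS is text: rows parted by semicolons, each of 7 numbers parted by spaces: the shift along the world's x, y, z in mm, then the turn, a rotation vector about the world's x, y, z in degrees, then the gripper command: -1 is fully open, 1 is shut, values between are in proportion. A call has 1 to 5 rows; each row is the pose to reach, as a shift and turn from the pose measured when the call began; what a row does not reach only later rows make up. A row lasts 1/8 s, in which the tool goes at most 62.5 mm and 10.7 degrees, less where a joint would pass 70% of its speed; a pose out of reach is approached as far as the arm can. A call with a gripper value outside its range is refused whole. The fingers move at their own pace and stop on an object; FORCE is the grip in N (left out, the last holds). Time passes only in rows, so rows that repeat a pose let the fingers close. It gives the time, the measured TCP pose, the force and the opening at its end, in the units of the state.
- arm.read_state(): the state, without advancing time (a new reading comes with each control period).
- arm.grab_frame(name): name is "scene" or "top"; returns a dict with "img" (384x512x3 uint8, red, green, blue), "fx", "fy", "cx", "cy" (pixels), "eye" and "rotation" of the camera in the world. Camera axes: x right, y down, z forward; pixel columns grow to the right and rows downward; lengths in m; the calibration is good to about 2 mm. A picture is of the moment at which its call begins. There is no depth.
- arm.finish_job(): hands the job in, once; it reports no verdict.
The state is a dict: "time_s": time; "joint_pos": joint angles; "qd": joint speeds; "effort": joint torques, N m; "tcp_pos": TCP position; "eef_rot": TCP orientation; "wrist_force": force on the tool from outside, world axes, zero at the start; "ft_torque": the same for the moment, N m; "gripper_width": finger opening in m.
Only numpy, scipy, OpenCV 4.12 (cv2) and the standard library are available. Lean on these libraries where they do the work, as an engineer would, in place of code of your own. Each camera call takes 0.05 s, during which the arm holds its last target. There are 200 camera calls.

## Task

Two specimen chucks, each a metal disc with a stem, stand on the worktop and two more in the tray: put the loose two into the tray so that all four stand in one straight row, alternately stem up and face up, each left the way up it stands now and none knocked over. Then push the tray's sliding end stop up against the row until the chucks are packed tight and cannot tip. Leave the specimen pot and the timer where they are.

Things in the scene. Friction and masses are not known exactly. Their poses are not given: they have to be found in the camera images.
- tray: Steel channel tray, fixed, 305 x 58 mm (plus a wire loop outside the end wall). Origin: centre of underside; x runs lengthwise from sliding stop to fixed end wall (inner face x=+145.5, top at 45), z up. Along the middle a groove, 28 wide, floor z=3, takes a stem; the floor strips beside it (z=7, 52 mm between side walls) carry a disc lying face down. Side walls reach z=16, stop's side lugs z=21.
- tray_end (a point): middle of the fixed end wall's inner face, at the height of the floor strips
- end_stop (a joint): Sliding end stop: travel in m along tray x towards the fixed end wall, 0 = fully back. Its front face is then 240 mm from the end wall; needs about 2 N to slide, stays where left. Range 0 to 0.13.
- stop_back (a point): middle of the back of the sliding stop's upright plate, 22 mm above the floor strips; the face to push on. The plate is 5 mm thick, 49 wide, its top 48 mm above the worktop; behind it lies a low foot, 36 mm long, top at 11 mm. The plate's back looks to tray -x.
- stem_up_1: Metal chuck already in the tray: disc 48 mm diameter, 8 thick, with a stem of 24 mm diameter, 24 long, total height 32. It lies disc down, stem up. Origin: centre of underside; z up. Weighs about 70 g.
- face_up_1: The same kind of chuck in the tray, the other way up: stands on its stem (in the groove), disc on top, from 24 to 32 mm above its underside. Origin: centre of underside (stem end); z up.
- stem_up_2: Loose chuck on the worktop, like stem_up_1: disc down, stem up. In the tray its disc lies on the floor strips.
- face_up_2: Loose chuck on the worktop, like face_up_1: stands on its stem, disc on top. In the tray its stem stands in the groove. Neighbours of opposite kind pack 36 mm apart, of the same kind 48 mm; a disc cannot come down past its neighbour's disc above it, it must slide in under it.
- specimen_pot: bystander: white screw-lid specimen pot, 49 x 65 mm high; origin: centre of underside
- timer: bystander: bench timer, 32 x 66 x 67 mm; origin: centre of underside

How it is judged:
By the outcome, as a careful person would: the job done as asked, in the order asked, and still so for the second after the job is handed in, with the robot touching nothing.
It also fails if it takes over 54 s, if anything falls off the work surface, if the arm or the gripper's body presses on something with over 40 N, if the wrist force passes 120 N, or if a joint passes its speed limit or range.

## Working session

There is one attempt and no reset: what is moved stays moved. The work goes in short steps, Python scripts to look and compute and a shell command to move; the robot and the scene stay as the last step left them, time stands still between calls to the robot, and variables do not carry over. Pictures are saved under pics/ and viewed, about 8 in all and at most 12, crops included, and the job is handed in when it is done.

```bash
mkdir -p pics; cat > h.py <<'E'
import numpy as np, cv2, json
from rig import arm
def grab(n,fn):
    f=arm.grab_frame(n); cv2.imwrite('pics/'+fn+'.png',cv2.cvtColor(f['img'],cv2.COLOR_RGB2BGR))
    np.savez('pics/'+fn+'.npz',**{k:np.array(v) for k,v in f.items()}); return f
def ray(fn,u,v):
    f=np.load('pics/'+fn+'.npz'); d=f['rotation']@np.array([(u-f['cx'])/f['fx'],(v-f['cy'])/f['fy'],1.]); return f['eye'],d
def atz(fn,u,v,z):
    e,d=ray(fn,u,v); return e+d*(z-e[2])/d[2]
def tri(a,b):
    A=np.zeros((3,3));B=np.zeros(3)
    R=[]
    for fn,u,v in (a,b):
        e,d=ray(fn,u,v); d=d/np.linalg.norm(d);P=np.eye(3)-np.outer(d,d);A+=P;B+=P@e;R.append((e,P))
    x=np.linalg.solve(A,B); return x,[np.linalg.norm(P@(x-e)) for e,P in R]
def proj(fn,p):
    f=np.load('pics/'+fn+'.npz'); c=f['rotation'].T@(np.array(p)-f['eye']); return np.array([f['fx']*c[0]/c[2]+f['cx'],f['fy']*c[1]/c[2]+f['cy']])
E
python3 - <<'E'
from h import *
np.set_printoptions(precision=3,suppress=True)
for n in('scene','top'):
    f=grab(n,n+'0'); print(n,f['eye'],f['rotation'],f['fx'],f['cx'],f['cy'])
    a=cv2.imread('pics/'+n+'0.png')
s=arm.read_state(); print(s)
cv2.imwrite('pics/both0.png',cv2.resize(np.vstack([cv2.imread('pics/scene0.png'),cv2.imread('pics/top0.png')]),None,fx=.78,fy=.78))
E
```

```text
scene [ 0.043 -0.473  0.721] [[ 0.44  -0.692  0.572]
 [-0.898 -0.328  0.293]
 [-0.016 -0.643 -0.766]] 382.36525096505073 260.6268902379563 190.79116592137024
top [ 0.487 -0.229  0.954] [[ 0.024 -0.999  0.037]
 [-1.    -0.023  0.019]
 [-0.019 -0.037 -0.999]] 400.46809321706996 257.27761426314913 185.74683722976314
{'time_s': 0.1, 'joint_pos': array([ 1.057,  0.6  , -0.003,  1.6  ,  0.002,  0.943, -0.08 ]), 'qd': array([ 0.   , -0.003, -0.001, -0.002,  0.001, -0.002,  0.001]), 'effort': array([  0.005, -77.799,   1.569, -25.862,   0.013,   0.006,   0.   ]), 'tcp_pos': array([ 0.307, -0.657,  0.245]), 'eef_rot': array([[ 0.906,  0.423, -0.001],
       [ 0.423, -0.906,  0.001],
       [-0.   , -0.001, -1.   ]]), 'wrist_force': array([-0.353,  0.259, -0.154]), 'ft_torque': array([0.059, 0.02 , 0.02 ]), 'gripper_width': 0.08533078415356941}
```

View pics/top0.png

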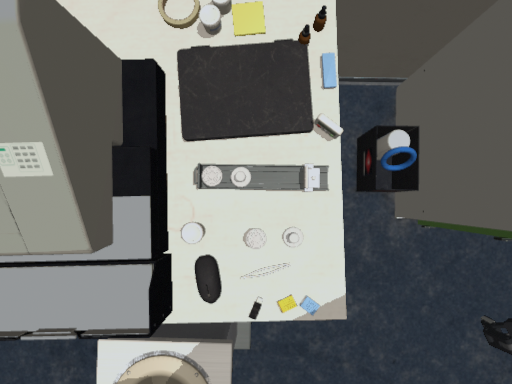

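View pics/scene0.png

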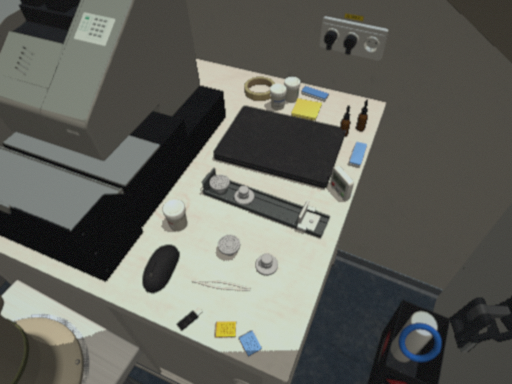

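The top view shows the tray with its fixed end at about (198,177) and the stop at (312,178). Inside it are face_up_1 at (211,175) and stem_up_1 at (241,177). The loose face_up_2 is at (255,238) and stem_up_2 at (293,238). The pot is at (192,233) and the timer at (329,125). The scene view agrees. I'll crop in for measuring.

```bash
python3 - <<'E'
import cv2
def crop(fn,u0,u1,v0,v1,k,o):
    a=cv2.resize(cv2.imread(f'pics/{fn}.png')[v0:v1,u0:u1],None,fx=k,fy=k,interpolation=cv2.INTER_CUBIC)
    for u in range(u0,u1,10):
        cv2.line(a,((u-u0)*k,0),((u-u0)*k,6 if u%50 else 16),(0,0,255),1)
    for v in range(v0,v1,10):
        cv2.line(a,(0,(v-v0)*k),(6 if v%50 else 16,(v-v0)*k),(0,0,255),1)
    cv2.imwrite(f'pics/{o}.png',a)
crop('top0',190,348,150,262,5,'topc')
crop('scene0',190,350,165,285,5,'scenec')
E
```

```text
(no output)
```

View pics/topc.png

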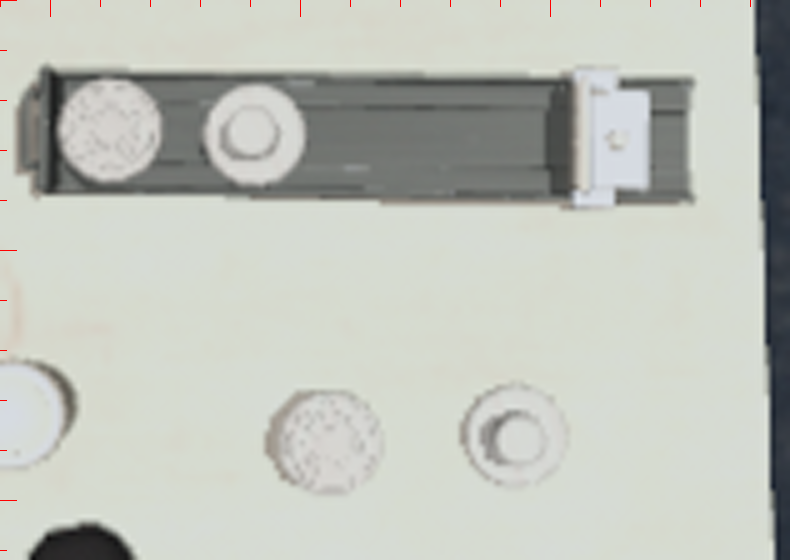

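View pics/scenec.png

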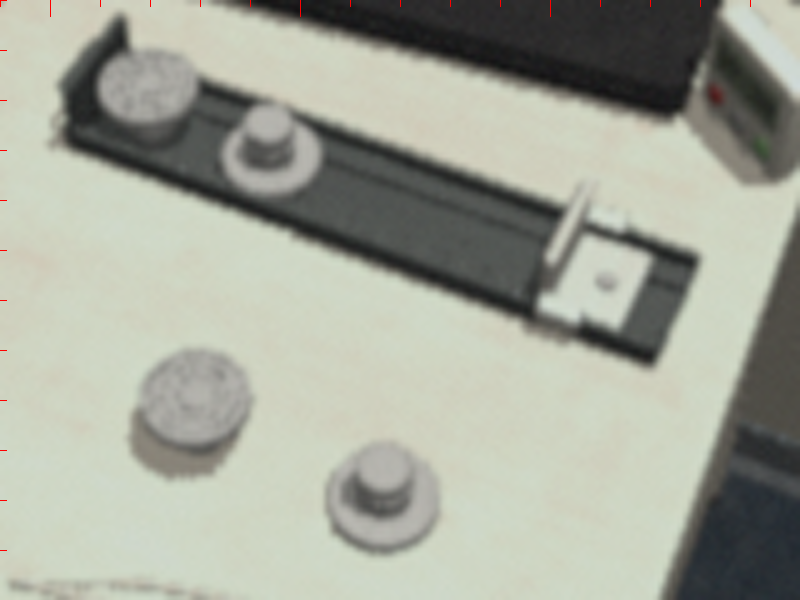

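The top crop (u = x/5+190, v = y/5+150) shows disc or stem tops F1 (109,130), S1 (250,132), F2 (330,441) and S2 (521,438). The tray walls run (50,72)–(692,80) and (50,193)–(692,202). The scene crop (+190,+165) shows F1 (149,86), S1 (269,124), F2 (196,397) and S2 (385,467).

```bash
python3 - <<'E'
from h import *
np.set_printoptions(precision=4,suppress=True)
T=lambda a,b:('top0',(a+.5)/5-.5+190,(b+.5)/5-.5+150)
S=lambda a,b:('scene0',(a+.5)/5-.5+190,(b+.5)/5-.5+165)
for n,t,s,z in [('F1',(109,130),(149,86),.035),('S1stem',(250,132),(269,124),.039),('F2',(330,441),(196,397),.032),('S2stem',(521,438),(385,467),.032),('S2disc',(515,435),(383,500),.008),('S1disc',(254,134),(271,157),.015),('tray corner near',(692,200),(652,362),.016),('tray corner far',(692,80),(699,260),.016),('stop plate top? far',(578,72),(590,185),.048)]:
    print(n,*tri(T(*t),S(*s)),'top@z',atz(*T(*t),z)[:2],'sc@z',atz(*S(*s),z)[:2])
for p in [(50,72),(692,80),(50,193),(692,202),(50,72),(300,75),(300,198)]: print(p,atz(*T(*p),.016)[:2])
for p in [(580,140),(648,140)]: print(p,atz(*T(*p),.011)[:2],atz(*T(*p),.048)[:2])
E
```

```text
F1 [ 0.5423 -0.1047  0.0289] [np.float64(0.0009884070495908785), np.float64(0.0009884070495910142)] top@z [ 0.5414 -0.1047] sc@z [ 0.5383 -0.1089]
S1stem [ 0.5425 -0.1705  0.0334] [np.float64(0.0009448194571088488), np.float64(0.0009448194571087891)] top@z [ 0.5417 -0.17  ] sc@z [ 0.5389 -0.1737]
F2 [ 0.4007 -0.21    0.025 ] [np.float64(0.0004147855733092199), np.float64(0.00041478557330925194)] top@z [ 0.4011 -0.2098] sc@z [ 0.3973 -0.2131]
S2stem [ 0.4043 -0.2978  0.0262] [np.float64(0.0001869990241239263), np.float64(0.00018699902412405383)] top@z [ 0.4047 -0.2972] sc@z [ 0.4013 -0.2994]
S2disc [ 0.4033 -0.2971 -0.0004] [np.float64(0.00033671858998358993), np.float64(0.0003367185899835022)] top@z [ 0.4039 -0.2962] sc@z [ 0.3993 -0.2994]
S1disc [ 0.5429 -0.1704  0.0084] [np.float64(0.0005214553949940282), np.float64(0.0005214553949940708)] top@z [ 0.5423 -0.1703] sc@z [ 0.5385 -0.1736]
tray corner near [ 0.5159 -0.377   0.003 ] [np.float64(0.0009908266283397314), np.float64(0.0009908266283398263)] top@z [ 0.516  -0.3759] sc@z [ 0.5069 -0.3779]
tray corner far [ 0.573  -0.3765  0.0085] [np.float64(0.0004465170818136142), np.float64(0.00044651708181373245)] top@z [ 0.5721 -0.3749] sc@z [ 0.5677 -0.3779]
stop plate top? far [ 0.5734 -0.3205  0.0331] [np.float64(0.0006606561309756986), np.float64(0.0006606561309756037)] top@z [ 0.5717 -0.3185] sc@z [ 0.5623 -0.3244]
(50, 72) [ 0.5693 -0.0735]
(692, 80) [ 0.5721 -0.3749]
(50, 193) [ 0.5123 -0.0752]
(692, 202) [ 0.515  -0.3759]
(50, 72) [ 0.5693 -0.0735]
(300, 75) [ 0.5705 -0.1913]
(300, 198) [ 0.5127 -0.1927]
(580, 140) [ 0.5431 -0.3237] [ 0.5409 -0.3199]
(648, 140) [ 0.5439 -0.3556] [ 0.5416 -0.3506]
```

```bash
python3 -m creep '60 240 -60 0 0 50 -1; 60 240 -60 0 0 50 -1;60 240 -60 0 0 50 -1;60 240 -60 0 0 50 -1;60 240 -60 0 0 50 -1'
```

```text
time_s: 0.72
tcp_pos: [0.3674, -0.4115, 0.1836]
eef_rot: [[0.248, 0.969, -0.003], [0.969, -0.248, 0.004], [0.003, -0.004, -1.0]]
wrist_force: [0.4, -1.3, -0.2]
gripper_width: 0.0851
```

```bash
python3 -m creep '36 113 -94 0 0 14.9 -1;36 113 -94 0 0 14.9 -1;36 113 -94 0 0 14.9 -1;36 113 -94 0 0 14.9 -1;36 113 -94 0 0 14.9 -1'; python3 - <<'E'
from h import *
grab('top','top1');grab('scene','scene1')
a=cv2.imread('pics/top1.png')[170:270,230:350];b=cv2.imread('pics/scene1.png')[180:290,200:330]
cv2.imwrite('pics/v1.png',np.hstack([cv2.resize(a,(420,350),interpolation=3),cv2.resize(b,(380,350),interpolation=3)]))
E
```

```text
time_s: 1.35
tcp_pos: [0.4034, -0.2993, 0.0899]
eef_rot: [[-0.009, 1.0, -0.004], [1.0, 0.009, 0.002], [0.002, -0.004, -1.0]]
wrist_force: [0.4, -0.9, 0.6]
gripper_width: 0.0852
```

View pics/v1.png

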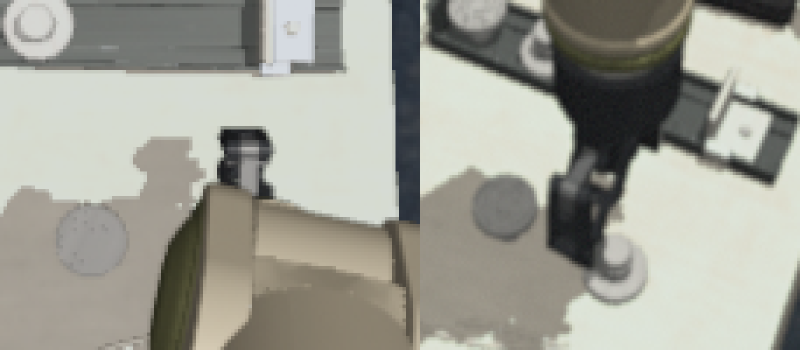

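The arm now hides the chucks from the top camera. The scene view shows the fingers over stem_up_2's stem, so I go down and grip.

```bash
python3 -m creep '0 1 -30 0 0 0 -1;0 1 -60 0 0 0 -0.5;0 1 -64 0 0 0 -0.3;0 1 -64 0 0 0 0;0 1 -64 0 0 0 0' 30;python3 -m creep '0 0 0 0 0 0 0.5;0 0 0 0 0 0 1;0 0 0 0 0 0 1;0 0 0 0 0 0 1' 30
```

```text
time_s: 2.08
tcp_pos: [0.4036, -0.2996, 0.0274]
eef_rot: [[-0.007, 1.0, -0.001], [1.0, 0.007, 0.001], [0.001, -0.001, -1.0]]
wrist_force: [0.3, -0.1, -0.7]
gripper_width: 0.0428
time_s: 2.58
tcp_pos: [0.4039, -0.3, 0.0284]
eef_rot: [[-0.007, 1.0, -0.0], [1.0, 0.007, -0.0], [-0.0, -0.0, -1.0]]
wrist_force: [-0.7, -0.1, 8.8]
gripper_width: 0.0228
```

```bash
python3 -m creep '0 0 30 0 0 0 1;0 0 60 0 0 0 1;45 15 60 0 0 0 1;90 30 60 0 0 0 1;137 45 60 0 0 0 1' 40;python3 -m creep '0 0 0 0 0 0 1;0 0 0 0 0 0 1' 40; python3 - <<'E'
from h import *
grab('top','top2');grab('scene','scene2')
print(arm.read_state()['tcp_pos'])
a=cv2.imread('pics/top2.png')[140:230,190:340];b=cv2.imread('pics/scene2.png')[160:250,190:340]
cv2.imwrite('pics/v2.png',np.vstack([cv2.resize(a,None,fx=3.3,fy=3.3,interpolation=2),cv2.resize(b,None,fx=3.3,fy=3.3,interpolation=2)]))
E
```

```text
time_s: 3.2
tcp_pos: [0.5421, -0.2548, 0.0892]
eef_rot: [[-0.006, 1.0, 0.0], [1.0, 0.006, -0.001], [-0.001, 0.0, -1.0]]
wrist_force: [0.2, -0.6, -1.4]
gripper_width: 0.0224
time_s: 3.45
tcp_pos: [0.5413, -0.2548, 0.0893]
eef_rot: [[-0.006, 1.0, -0.001], [1.0, 0.006, -0.001], [-0.001, -0.001, -1.0]]
wrist_force: [-0.3, -0.6, -1.5]
gripper_width: 0.0223
[ 0.54059368 -0.25543039  0.08921607]
```

View pics/v2.png

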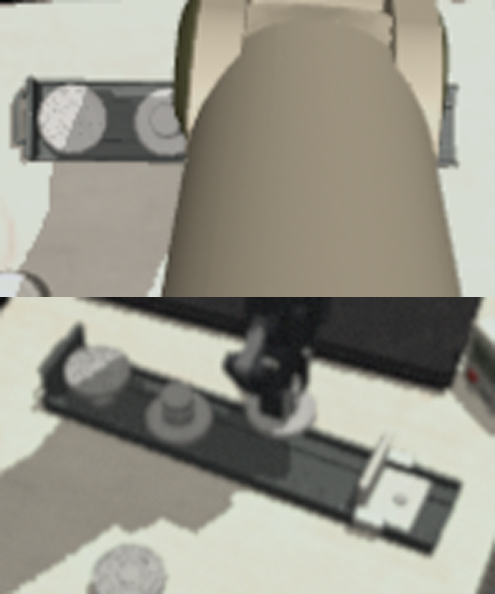

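The top view is blocked. The scene view shows stem_up_2 held level, disc at crop (282,412), about over the tray. I'll lower it to just above the walls and fit the outlines in the scene view numerically.

```bash
python3 -m creep '0 0 -20 0 0 0 1;0 0 -40 0 0 0 1;0 0 -40 0 0 0 1;0 0 -40 0 0 0 1' 40; python3 - <<'E'
from h import *
grab('scene','scene3')
print(arm.read_state()['tcp_pos'])
b=cv2.imread('pics/scene3.png')[185:245,215:315]
b=cv2.resize(b,None,fx=8,fy=8,interpolation=2)
for u in range(0,100,10): cv2.line(b,(u*8,0),(u*8,8),(0,0,255),1)
for u in range(0,60,10): cv2.line(b,(0,u*8),(8,u*8),(0,0,255),1)
cv2.imwrite('pics/v3.png',b)
E
```

```text
time_s: 4.05
tcp_pos: [0.5403, -0.2559, 0.0498]
eef_rot: [[-0.004, 1.0, -0.001], [1.0, 0.004, -0.001], [-0.001, -0.001, -1.0]]
wrist_force: [0.3, -0.5, -0.9]
gripper_width: 0.0228
[ 0.54055006 -0.25586627  0.04999826]
```

View pics/v3.png

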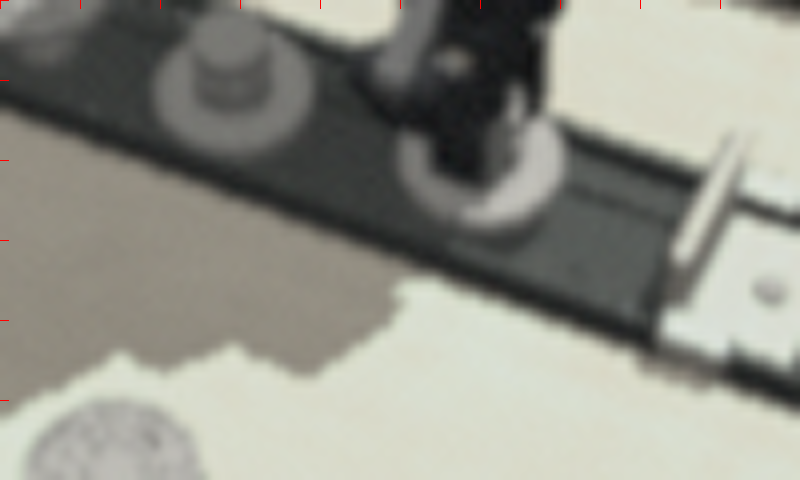

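The crop (8x, origin 215,185) shows the held disc spanning x 397–567 with its lower edge at y≈237. stem_up_1's disc spans x 153–313 with its lower edge at y≈158. I'll fit both, using the held one to calibrate.

```bash
python3 - <<'E'
from h import *
from scipy.optimize import least_squares
np.set_printoptions(precision=4,suppress=True)
t=np.linspace(0,2*np.pi,180)
def ext(x,y,z):
    P=np.array([proj('scene3',(x+.024*np.cos(a),y+.024*np.sin(a),z+h)) for a in t for h in(0,.008)])
    P=(P-[215,185]+.5)*8-.5
    return np.array([P[:,0].min(),P[:,0].max(),P[:,1].max()])
p=ext(.5405,-.2559,.0216);m=np.array([397,567,237]);print(p,m-p)
for b in ((m-p).mean()*0,):
  for z,m2 in((.007,[153,313,158]),(.0216,m)):
    r=least_squares(lambda q:ext(q[0],q[1],z)-m2,[.54,-.2],diff_step=1e-4);print(z,r.x,r.fun)
for p in ((10,105),(400,245),(650,345)):   # near wall outer lower edge(worktop) 
    print('near bottom edge',atz('scene3',(p[0]+.5)/8-.5+215,(p[1]+.5)/8-.5+185,0.0)[:2])
E
```

```text
[404.6475 572.0519 233.5863] [-7.6475 -5.0519  3.4137]
0.007 [ 0.5429 -0.1709] [-0.5911  0.5948 -0.0251]
0.0216 [ 0.5386 -0.2548] [ 1.2315 -1.2287  0.0532]
near bottom edge [ 0.5152 -0.1082]
near bottom edge [ 0.5186 -0.2381]
near bottom edge [ 0.5174 -0.3175]
```

```bash
python3 -m creep '2.3 0 0 0 0 0 1;2.3 0 -4 0 0 0 1;2.3 0 -7 0 0 0 1;2.3 0 -7 0 0 0 1' 40;python3 -m creep '0 0 -3 0 0 0 1;0 0 -3 0 0 0 1;0 0 -3 0 0 0 1' 
```

```text
time_s: 4.6
tcp_pos: [0.5427, -0.2558, 0.0427]
eef_rot: [[-0.005, 1.0, -0.001], [1.0, 0.005, -0.001], [-0.001, -0.001, -1.0]]
wrist_force: [-0.4, -0.2, -1.5]
gripper_width: 0.0225
time_s: 4.97
tcp_pos: [0.5426, -0.2557, 0.0396]
eef_rot: [[-0.005, 1.0, -0.001], [1.0, 0.005, -0.001], [-0.001, -0.001, -1.0]]
wrist_force: [0.2, -1.1, -1.1]
gripper_width: 0.0225
```

```bash
python3 -m creep '0 0 -3 0 0 0 1;0 0 -3 0 0 0 1;0 0 -3 0 0 0 1';python3 -m creep '0 0 -1.5 0 0 0 1;0 0 -1.5 0 0 0 1;0 0 -1.5 0 0 0 1' 
```

```text
time_s: 5.35
tcp_pos: [0.5426, -0.2557, 0.0365]
eef_rot: [[-0.005, 1.0, -0.001], [1.0, 0.005, -0.001], [-0.001, -0.001, -1.0]]
wrist_force: [-0.5, 0.4, -1.1]
gripper_width: 0.0223
time_s: 5.72
tcp_pos: [0.5427, -0.2558, 0.0355]
eef_rot: [[-0.005, 1.0, -0.001], [1.0, 0.005, -0.002], [-0.002, -0.001, -1.0]]
wrist_force: [-0.9, 0.8, 5.0]
gripper_width: 0.022
```

Floor contact came at the expected height. I'll feel for the side walls to get the tray's exact centreline.

```bash
python3 -m creep '1 0 .8 0 0 0 1;2 0 .8 0 0 0 1;3 0 .8 0 0 0 1;3 0 .8 0 0 0 1';python3 -m creep '-2 0 0 0 0 0 1;-4 0 0 0 0 0 1;-6 0 0 0 0 0 1;-6 0 0 0 0 0 1' 
```

```text
time_s: 6.22
tcp_pos: [0.545, -0.2558, 0.0361]
eef_rot: [[-0.004, 1.0, -0.002], [1.0, 0.004, -0.001], [-0.001, -0.002, -1.0]]
wrist_force: [-2.3, 0.4, -0.3]
gripper_width: 0.0226
time_s: 6.72
tcp_pos: [0.5406, -0.2558, 0.0365]
eef_rot: [[-0.005, 1.0, 0.001], [1.0, 0.005, -0.002], [-0.002, 0.001, -1.0]]
wrist_force: [5.2, -0.1, -0.9]
gripper_width: 0.0225
```

The walls stop it at x≈0.5409 and 0.5449, so the centre is 0.5429. I'll centre it, release, retreat and go to face_up_2.

```bash
python3 -m creep '2.3 0 -1 0 0 0 1;2.3 0 -1 0 0 0 1;2.3 0 -1 0 0 0 0.5;2.3 0 -1 0 0 0 0.1;2.3 0 -1 0 0 0 0.1';python3 -m creep '0 0 15 0 0 0 0.1;0 0 40 0 0 0 -.3;0 0 75 0 0 0 -1;-60 20 75 0 0 0 -1;-110 35 75 0 0 0 -1'
```

```text
time_s: 7.35
tcp_pos: [0.5426, -0.2558, 0.0352]
eef_rot: [[-0.005, 1.0, 0.0], [1.0, 0.005, -0.001], [-0.001, 0.0, -1.0]]
wrist_force: [0.8, -0.1, 0.1]
gripper_width: 0.0383
time_s: 7.98
tcp_pos: [0.4311, -0.2203, 0.1115]
eef_rot: [[-0.005, 1.0, 0.002], [1.0, 0.005, -0.002], [-0.002, 0.002, -1.0]]
wrist_force: [-0.1, 0.2, 0.4]
gripper_width: 0.0853
```

```bash
python3 -m creep '-31 8 0 0 0 0 -1;-31 8 -30 0 0 0 -1;-31 8 -60 0 0 0 -1;-31 8 -81 0 0 0 -1;-31 8 -81 0 0 0 -1'; python3 - <<'E'
from h import *
grab('scene','scene4');s=arm.read_state();print(s['tcp_pos'])
b=cv2.imread('pics/scene4.png')[165:285,190:350]
cv2.imwrite('pics/v4.png',cv2.resize(b,None,fx=4,fy=4,interpolation=2))
E
```

```text
time_s: 8.6
tcp_pos: [0.3998, -0.2121, 0.03]
eef_rot: [[-0.005, 1.0, -0.0], [1.0, 0.005, -0.002], [-0.002, -0.0, -1.0]]
wrist_force: [-0.5, -0.4, 0.1]
gripper_width: 0.0856
[ 0.40024439 -0.21227034  0.03073528]
```

View pics/v4.png

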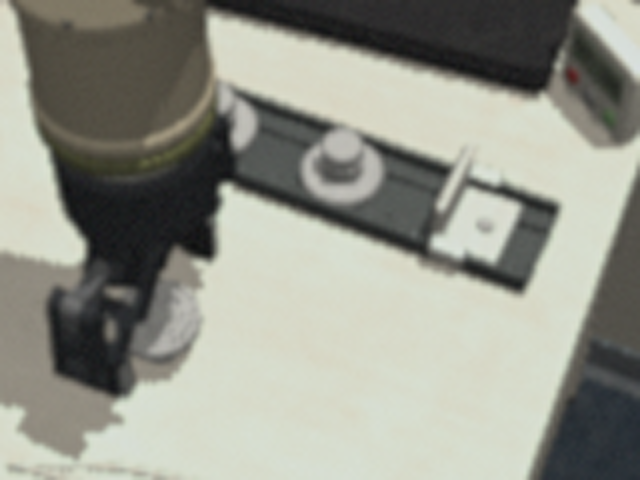

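stem_up_2 stands flat in the tray, and the fingers straddle face_up_2's disc at crop (160,318). Closing.

```bash
python3 -m creep '0 0 0 0 0 0 -0.4;0 0 0 0 0 0 -0.2;0 0 0 0 0 0 0;0 0 0 0 0 0 1;0 0 0 0 0 0 1' 40;python3 -m creep '0 0 0 0 0 0 1;0 0 30 0 0 0 1;0 0 60 0 0 0 1;0 0 60 0 0 0 1' 40; python3 - <<'E'
from h import *
grab('scene','scene5');s=arm.read_state();print(s['tcp_pos'])
b=cv2.imread('pics/scene5.png')[175:275,180:280]
cv2.imwrite('pics/v5.png',cv2.resize(b,None,fx=6,fy=6,interpolation=2))
E
```

```text
time_s: 9.28
tcp_pos: [0.4009, -0.2125, 0.0317]
eef_rot: [[-0.005, 1.0, 0.004], [1.0, 0.005, -0.003], [-0.003, 0.004, -1.0]]
wrist_force: [-0.6, 0.8, 8.3]
gripper_width: 0.0467
time_s: 9.78
tcp_pos: [0.4016, -0.2132, 0.0935]
eef_rot: [[-0.004, 1.0, 0.007], [1.0, 0.004, -0.004], [-0.004, 0.007, -1.0]]
wrist_force: [0.5, 0.1, -1.4]
gripper_width: 0.0457
[ 0.40122551 -0.21302888  0.09245597]
```

View pics/v5.png

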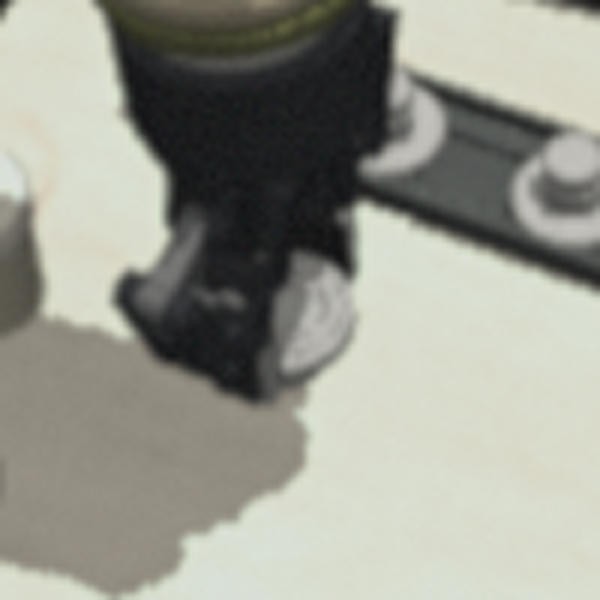

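The disc is held with its right edge near (355,310), its top near (310,250) and its lower face edge near (290,378). It may be tilted, so I'll check numerically against the upright model.

```bash
python3 - <<'E'
from h import *
from scipy.spatial.transform import Rotation as R
np.set_printoptions(precision=0,suppress=True)
g=cv2.cvtColor(cv2.imread('pics/scene5.png'),cv2.COLOR_BGR2GRAY)
t=np.linspace(0,2*np.pi,360)
for til in(-25,-15,0,15,25):
  for dy in(0,.003):
    M=R.from_euler('x',til,degrees=True).as_matrix()
    o=[]
    for h in(.004,-.004):
        P=np.array([proj('scene5',np.array([.4012-.0019,-.213+.0011+dy,.0925-.0317+.028])+M@np.array([.024*np.cos(a),.024*np.sin(a),h])) for a in t])
        P=(P-[180,175]+.5)*6-.5
        o.append(P)
    P=o[0]; i=P[:,0].argmax()
    print(til,dy,'right',P[i],'ymin',P[P[:,1].argmin()],'ymax',P[P[:,1].argmax()],'bottom face ymax',o[1][o[1][:,1].argmax()],'right',o[1][:,0].max())
E
```

```text
-25 0 right [342. 287.] ymin [306. 258.] ymax [248. 366.] bottom face ymax [259. 382.] right 352.12001672307423
-25 0.003 right [334. 284.] ymin [299. 255.] ymax [240. 363.] bottom face ymax [251. 379.] right 344.1733967413983
-15 0 right [347. 297.] ymin [298. 257.] ymax [259. 368.] bottom face ymax [267. 384.] right 354.3065945556737
-15 0.003 right [339. 294.] ymin [290. 254.] ymax [251. 365.] bottom face ymax [259. 380.] right 346.3777800525441
0 0 right [353. 310.] ymin [286. 254.] ymax [276. 373.] bottom face ymax [278. 387.] right 354.4613726096468
0 0.003 right [345. 306.] ymin [278. 251.] ymax [268. 370.] bottom face ymax [270. 383.] right 346.5714901950501
15 0 right [355. 319.] ymin [278. 250.] ymax [287. 379.] bottom face ymax [284. 390.] right 350.81497478089057
15 0.003 right [347. 315.] ymin [270. 247.] ymax [279. 376.] bottom face ymax [276. 387.] right 342.9786438766006
25 0 right [354. 323.] ymin [276. 248.] ymax [293. 383.] bottom face ymax [285. 392.] right 346.4325230798449
25 0.003 right [346. 320.] ymin [269. 245.] ymax [285. 380.] bottom face ymax [277. 388.] right 338.633573118675
```

Upright and centred fits best. Over to the slot between the two stem-up chucks.

```bash
python3 -m creep '50 0 0 0 0 0 1;100 0 0 0 0 0 1;141.3 -0.8 0 0 0 0 1;141.3 -.8 0 0 0 0 1;141.3 -.8 0 0 0 0 1' 40;python3 -m creep '0 0 -15 0 0 0 1;0 0 -30 0 0 0 1;0 0 -35 0 0 0 1;0 0 -35 0 0 0 1' 40; python3 - <<'E'
from h import *
grab('scene','scene6');s=arm.read_state();print(s['tcp_pos'])
b=cv2.imread('pics/scene6.png')[165:255,195:315]
cv2.imwrite('pics/v6.png',cv2.resize(b,None,fx=6,fy=6,interpolation=2))
E
```

```text
time_s: 10.45
tcp_pos: [0.5411, -0.2136, 0.0911]
eef_rot: [[-0.004, 1.0, 0.003], [1.0, 0.004, -0.003], [-0.003, 0.003, -1.0]]
wrist_force: [0.3, 0.4, -1.1]
gripper_width: 0.0461
time_s: 10.95
tcp_pos: [0.5407, -0.2134, 0.0555]
eef_rot: [[-0.004, 1.0, 0.002], [1.0, 0.004, -0.003], [-0.003, 0.002, -1.0]]
wrist_force: [0.5, -0.4, -1.1]
gripper_width: 0.0463
[ 0.5409591  -0.2135215   0.05593258]
```

View pics/v6.png

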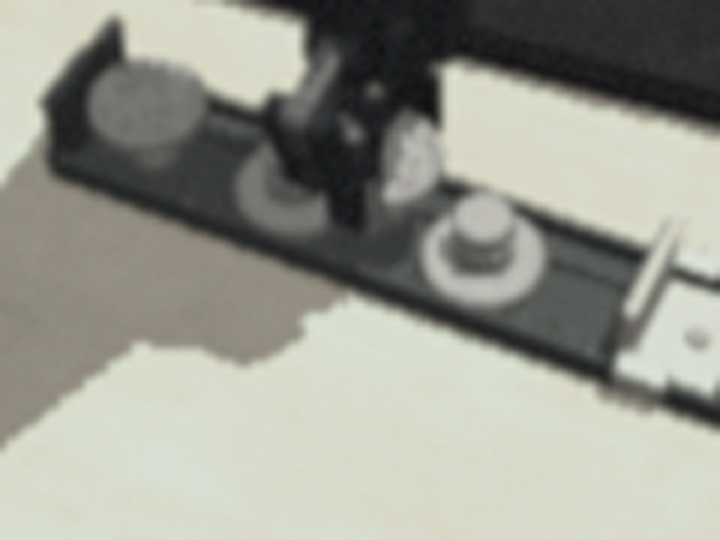

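The scene shows face_up_2 over the gap between stem_up_1 (left edge 235) and stem_up_2 (420–547), and nothing has been disturbed. I'll correct x by +1.6 mm and lower in stages with force checks.

```bash
python3 -m creep '1.6 0 -4 0 0 0 1;1.6 0 -9 0 0 0 1;1.6 0 -13 0 0 0 1;1.6 0 -13 0 0 0 1' 40;python3 -m creep '0 0 -2 0 0 0 1;0 0 -4 0 0 0 1;0 0 -5 0 0 0 1;0 0 -5 0 0 0 1' 40
```

```text
time_s: 11.5
tcp_pos: [0.5424, -0.2134, 0.0426]
eef_rot: [[-0.004, 1.0, 0.002], [1.0, 0.004, -0.003], [-0.003, 0.002, -1.0]]
wrist_force: [-0.1, 0.3, -0.8]
gripper_width: 0.0461
time_s: 12.0
tcp_pos: [0.5423, -0.2134, 0.0375]
eef_rot: [[-0.004, 1.0, 0.002], [1.0, 0.004, -0.003], [-0.003, 0.002, -1.0]]
wrist_force: [-0.0, -0.5, -0.3]
gripper_width: 0.0463
```

```bash
python3 -m creep '0 0 -2 0 0 0 1;0 0 -3 0 0 0 1;0 0 -3 0 0 0 1' 40;python3 -m creep '0 0 -1 0 0 0 1;0 0 -1 0 0 0 1' 40
```

```text
time_s: 12.38
tcp_pos: [0.5424, -0.2135, 0.0348]
eef_rot: [[-0.004, 1.0, 0.002], [1.0, 0.004, -0.003], [-0.003, 0.002, -1.0]]
wrist_force: [-1.1, -0.7, 3.9]
gripper_width: 0.0464
time_s: 12.62
tcp_pos: [0.5424, -0.2134, 0.0347]
eef_rot: [[-0.004, 1.0, 0.003], [1.0, 0.005, -0.004], [-0.004, 0.003, -1.0]]
wrist_force: [-3.9, 0.9, 12.8]
gripper_width: 0.0459
```

Seated at 34.7 mm, as predicted for the groove floor. Release and lift, then go behind the stop with the fingers shut.

```bash
python3 -m creep '0 0 0.5 0 0 0 0.4;0 0 0.5 0 0 0 0;0 0 0.5 0 0 0 -0.3;0 0 0.5 0 0 0 -0.4;0 0 0.5 0 0 0 -.4';python3 -m creep '0 0 10 0 0 0 -.4;0 0 40 0 0 0 -.4;0 0 75 0 0 0 1;0 -50 80 0 0 0 1;1 -100 80 0 0 0 1'
```

```text
time_s: 13.25
tcp_pos: [0.5424, -0.2134, 0.0351]
eef_rot: [[-0.004, 1.0, 0.003], [1.0, 0.005, -0.004], [-0.004, 0.003, -1.0]]
wrist_force: [0.4, 0.7, 0.2]
gripper_width: 0.0596
time_s: 13.88
tcp_pos: [0.544, -0.3145, 0.1171]
eef_rot: [[-0.006, 1.0, 0.005], [1.0, 0.006, -0.005], [-0.005, 0.005, -1.0]]
wrist_force: [0.5, -0.3, 0.1]
gripper_width: 0.0053
```

```bash
python3 - <<'E'
from h import *
s=arm.read_state();print(s['tcp_pos'],s['gripper_width'])
E
python3 -m creep '0 -38 0 0 0 0 1;0 -38 0 0 0 0 1;0 -38 0 0 0 0 1;0 -38 0 0 0 0 1'
python3 - <<'E'
from h import *
grab('scene','scene7');s=arm.read_state();print(s['tcp_pos'])
b=cv2.imread('pics/scene7.png')[165:265,195:355]
cv2.imwrite('pics/v7.png',cv2.resize(b,None,fx=5,fy=5,interpolation=2))
E
```

```text
[ 0.54402331 -0.31446244  0.11708567] 0.0052587770839564885
time_s: 14.38
tcp_pos: [0.5444, -0.3509, 0.1174]
eef_rot: [[-0.008, 1.0, 0.005], [1.0, 0.008, -0.004], [-0.004, 0.005, -1.0]]
wrist_force: [-0.0, 0.2, 0.3]
gripper_width: -0.0001
[ 0.54442752 -0.35093458  0.11737172]
```

View pics/v7.png

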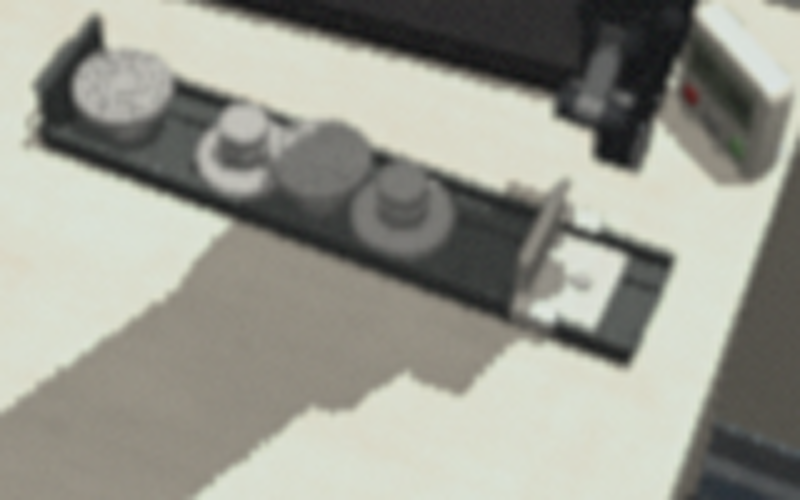

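All four stand upright in order F-S-F-S, with tops at crop (122,85), (243,122), (320,155) and (402,182). The fingers are behind and above the stop, clear of the timer. I'll lower, then push gently.

```bash
python3 -m creep '0 0 -40 0 0 0 1;0 0 -65 0 0 0 1;0 0 -78 0 0 0 1;0 0 -83 0 0 0 1;0 0 -83 0 0 0 1'; python3 -m creep '0 4 0 0 0 0 1;0 8 0 0 0 0 1;0 12 0 0 0 0 1;0 16 0 0 0 0 1;0 20 0 0 0 0 1'
```

```text
time_s: 15.05
tcp_pos: [0.5448, -0.3508, 0.0348]
eef_rot: [[-0.008, 1.0, 0.005], [1.0, 0.008, -0.004], [-0.004, 0.005, -1.0]]
wrist_force: [0.2, -0.7, 0.7]
gripper_width: -0.0001
time_s: 15.68
tcp_pos: [0.5448, -0.3309, 0.0349]
eef_rot: [[-0.008, 1.0, 0.005], [1.0, 0.008, -0.005], [-0.005, 0.005, -1.0]]
wrist_force: [0.4, -1.8, 0.2]
gripper_width: 0.0004
```

```bash
python3 -m creep '0 4 0 0 0 0 1;0 8 0 0 0 0 1;0 12 0 0 0 0 1;-.2 16 0 0 0 0 1;-.2 20 0 0 0 0 1'; python3 -m creep '0 4 0 0 0 0 1;0 8 0 0 0 0 1;0 12 0 0 0 0 1;-.2 16 0 0 0 0 1;-.2 20 0 0 0 0 1'
```

```text
time_s: 16.3
tcp_pos: [0.5447, -0.3107, 0.0349]
eef_rot: [[-0.008, 1.0, 0.006], [1.0, 0.008, -0.005], [-0.005, 0.005, -1.0]]
wrist_force: [-0.6, -1.6, 0.8]
gripper_width: 0.0003
time_s: 16.92
tcp_pos: [0.5445, -0.2905, 0.0349]
eef_rot: [[-0.008, 1.0, 0.006], [1.0, 0.008, -0.005], [-0.005, 0.006, -1.0]]
wrist_force: [-0.7, -2.2, 1.3]
gripper_width: 0.0002
```

```bash
python3 -m creep '0 3 0 0 0 0 1;0 6 0 0 0 0 1;0 9 0 0 0 0 1;-.2 12 0 0 0 0 1;-.2 15 0 0 0 0 1'; python3 -m creep '0 2 0 0 0 0 1;0 4 0 0 0 0 1;0 6 0 0 0 0 1;0 8 0 0 0 0 1'
```

```text
time_s: 17.55
tcp_pos: [0.5443, -0.2753, 0.0349]
eef_rot: [[-0.008, 1.0, 0.006], [1.0, 0.008, -0.005], [-0.005, 0.006, -1.0]]
wrist_force: [-0.0, -2.3, -0.9]
gripper_width: 0.0003
time_s: 18.05
tcp_pos: [0.5443, -0.2672, 0.0349]
eef_rot: [[-0.008, 1.0, 0.006], [1.0, 0.008, -0.005], [-0.005, 0.006, -1.0]]
wrist_force: [-0.1, -2.3, 0.1]
gripper_width: 0.0002
```

```bash
python3 -m creep '0 2 0 0 0 0 1;0 4 0 0 0 0 1;0 6 0 0 0 0 1;0 8 0 0 0 0 1;0 10 0 0 0 0 1'; python3 -m creep '0 1 0 0 0 0 1;0 2 0 0 0 0 1;0 3 0 0 0 0 1;0 4 0 0 0 0 1'; python3 -m creep '0 1 0 0 0 0 1;0 2 0 0 0 0 1;0 2 0 0 0 0 1'
```

```text
time_s: 18.68
tcp_pos: [0.5442, -0.2571, 0.0349]
eef_rot: [[-0.008, 1.0, 0.005], [1.0, 0.008, -0.005], [-0.005, 0.005, -1.0]]
wrist_force: [-0.1, -2.5, 0.4]
gripper_width: 0.0
time_s: 19.18
tcp_pos: [0.5442, -0.2531, 0.0349]
eef_rot: [[-0.008, 1.0, 0.005], [1.0, 0.008, -0.005], [-0.005, 0.005, -1.0]]
wrist_force: [-1.7, -1.0, 0.5]
gripper_width: -0.0004
time_s: 19.55
tcp_pos: [0.5442, -0.2523, 0.035]
eef_rot: [[-0.007, 1.0, 0.006], [1.0, 0.007, -0.006], [-0.006, 0.006, -1.0]]
wrist_force: [-0.2, -6.1, 0.0]
gripper_width: 0.0002
```

```bash
python3 -m creep '0 2 0 0 0 0 1;0 3 0 0 0 0 1;0 3 0 0 0 0 1'; python3 -m creep '0 3 0 0 0 0 1;0 4 0 0 0 0 1;0 4 0 0 0 0 1'
```

```text
time_s: 19.92
tcp_pos: [0.5441, -0.2519, 0.035]
eef_rot: [[-0.005, 1.0, 0.006], [1.0, 0.005, -0.009], [-0.009, 0.006, -1.0]]
wrist_force: [1.2, -10.8, -1.4]
gripper_width: -0.0001
time_s: 20.3
tcp_pos: [0.544, -0.2517, 0.0351]
eef_rot: [[-0.001, 1.0, 0.006], [1.0, 0.002, -0.013], [-0.013, 0.006, -1.0]]
wrist_force: [0.4, -13.7, -2.7]
gripper_width: -0.0001
```

Force climbs to 14 N with hardly any motion, so the row is packed. I'll back off and lift away.

```bash
python3 -m creep '0 -8 0 0 0 0 1;0 -15 0 0 0 0 1;0 -20 0 0 0 0 1;0 -20 30 0 0 0 1;0 -20 70 0 0 0 1'; python3 -m creep '0 -60 60 0 0 0 1;0 -110 120 0 0 0 1;0 -160 150 0 0 0 1;-40 -200 150 0 0 0 1;-40 -200 150 0 0 0 1'
python3 - <<'E'
from h import *
grab('scene','scene8');grab('top','top8');s=arm.read_state();print(s['tcp_pos'],s['time_s'])
b=cv2.imread('pics/scene8.png')[165:255,190:350];a=cv2.imread('pics/top8.png')[115:190,190:350]
cv2.imwrite('pics/v8.png',cv2.resize(np.vstack([b,a]),None,fx=3.6,fy=3.6,interpolation=2))
E
```

```text
time_s: 20.92
tcp_pos: [0.5435, -0.271, 0.105]
eef_rot: [[-0.002, 1.0, 0.004], [1.0, 0.002, -0.011], [-0.011, 0.004, -1.0]]
wrist_force: [0.4, -0.2, 0.8]
gripper_width: -0.0002
time_s: 21.55
tcp_pos: [0.5005, -0.4755, 0.2558]
eef_rot: [[0.003, 1.0, 0.004], [1.0, -0.003, -0.014], [-0.014, 0.004, -1.0]]
wrist_force: [0.0, 0.3, -0.7]
gripper_width: -0.0
[ 0.50184229 -0.47293778  0.25501531] 21.65
```

View pics/v8.png

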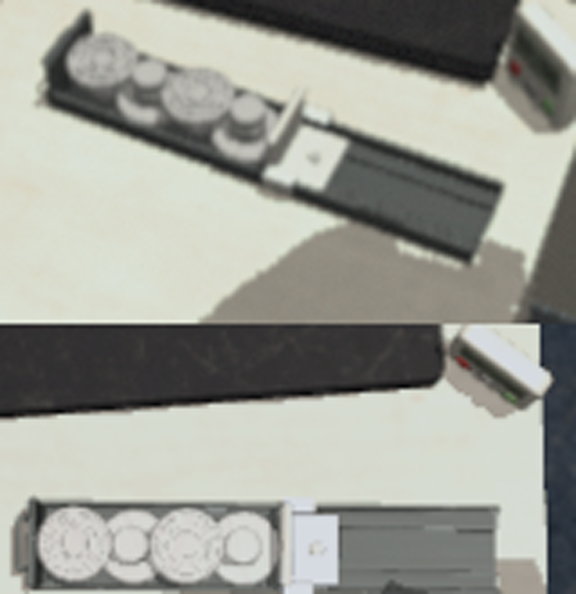

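The final view shows the row F-S-F-S upright. In the top part, F1's left edge is at 38 and S2's right edge at 278, with the stop plate at about 283; the timer is unmoved. I'll check that small gap numerically, along with the bystanders.

```bash
python3 - <<'E'
from h import *
np.set_printoptions(precision=4,suppress=True)
g=cv2.imread('pics/top8.png',0)
for v in(172,175,177,180): print(v,'F1 side',g[v,197:206],'S2/plate from 262',g[v,262:276])
print('disc edge y',[atz('top8',u,177,.013)[1] for u in(266.5,267,267.5)],'plate',[atz('top8',u,177,.048)[1] for u in(267.5,268,268.5,269)])
for n in('top','scene'):
    a=cv2.imread(f'pics/{n}0.png',0).astype(int);b=cv2.imread(f'pics/{n}8.png',0).astype(int)
    for nm,(u,v) in {'top':dict(pot=(192,233),timer=(329,125)),'scene':dict(pot=(175,213),timer=(342,181))}[n].items():
        T=a[v-16:v+17,u-16:u+17].astype(np.uint8);R=cv2.matchTemplate(b[v-22:v+23,u-22:u+23].astype(np.uint8),T,cv2.TM_CCOEFF_NORMED)
        _,m,_,l=cv2.minMaxLoc(R);print(n,nm,m,l[0]-6,l[1]-6)
E
```

```text
172 F1 side [132 115  89  79 159 203 209 204 196] S2/plate from 262 [214 214 203 144 115 101 170 208 210 200 218 218 218 218]
175 F1 side [110 115  95 129 203 196 208 206 201] S2/plate from 262 [195 214 205 152 147 121 155 210 210 199 218 218 217 218]
177 F1 side [111 116  92 124 198 193 201 200 211] S2/plate from 262 [193 214 206 154 149 133 155 211 210 198 218 218 218 212]
180 F1 side [116 115  88  57 130 191 196 209 207] S2/plate from 262 [213 214 206 157 145 115 178 214 208 192 218 218 218 218]
disc edge y [np.float64(-0.23169056312311603), np.float64(-0.2328660022278778), np.float64(-0.23404138675581043)] plate [np.float64(-0.23384577583272737), np.float64(-0.23497737948040714), np.float64(-0.23610893058902196), np.float64(-0.2372404291622308)]
top pot 0.999758243560791 0 0
top timer 0.9999668598175049 0 0
scene pot 0.9994957447052002 0 0
scene timer 0.9996722936630249 0 0
```

```bash
python3 -c "
from rig import arm
print(arm.finish_job(), arm.read_state()['time_s'])"
```

```text
the job is handed in; nothing more can be done
the job is handed in; nothing more can be done
```

I handed the job in at about 22 s on the robot clock (limit 54 s). All four chucks stand in one row in the tray, and the stop is pushed up against them.

- **Placing:** I set stem_up_2 in first. I then lowered face_up_2 into the gap between the two stem-up chucks, so no disc had to slide under another. Both touched down at the heights expected for the floor strips and the groove. From the end wall the order is face_up_1, stem_up_1, face_up_2, stem_up_2.
- **Packing:** With the fingers shut, I pushed the stop in until the force rose from about 2 N to 14 N with under 1 mm of movement. Then I backed off and lifted clear.
- **Last checks:** The final pictures show all four upright and in line. The row is about 155.5 mm long and the stop stands about 155 mm from the end wall, against an ideal of 156 mm. The pot and the timer have not moved in either camera.
- **What disagreed:** The two cameras differed by 3–5 mm, so the heights they gave came out about 6 mm low. I settled the heights and the tray's centreline by touch instead. In the last top view a dark line about 1 pixel (2 mm) wide shows between the last disc and the stop plate. I took it for shadow or blur, because the push force and the row length both say the row is tight, but the picture alone does not rule out a gap of up to 1.5 mm.

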